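# Blank off the bench air coupler

## Robot

A 6-joint arm with a two-finger parallel gripper is mounted at the origin on a cart in front of the work surface, level with it; the furniture and walls round the work are solid. World frame = base frame: x ahead of the robot, y to its left, z up, the work surface at z = 0. Lengths are in mm, angles in rad, forces in N, time in s.
With the tool pointing down it reaches from about 400 to 925 mm from the base axis. Payload 12.5 kg.
Tool frame: the origin (TCP) lies between the finger pads; the fingertips stand 11 mm ahead of it and the grasp point (between the pads) lies 8 mm behind it (env.tip_extent is the distance from the TCP to the fingertips, in mm); x points along the fingers, z is the direction in which the jaws open and shut, and the axes are right-handed (so a half turn about x gives the same grasp; the last joint's range is limited). The gripper opens to 95 mm and grips with 3 to 60 N. Pads are 20 mm wide; open, the fingers measure 119 mm over their backs; the gripper's body (75 mm by 180 mm) begins 59 mm behind the grasp point.
Start: joints at [-1.419, 0.491, 1.559, -0, 1.092, -0.106], TCP at [159.368, -604.357, 225.661] pointing down, gripper open.
Joint ranges: [-3.1, 3.1], [-0.84, 2.19], [0.05, 2.79], [-1.13, 4.28], [0.06, 2.93], [-2.69, 2.69]. Speed limits (rad/s): [2.22, 2.22, 2.79, 3.14, 3.14, 3.14].

## Interface

Orientations are given as [roll, pitch, yaw] about the fixed x, y, z axes, in that order (R = Rz(yaw) Ry(pitch) Rx(roll)).
In Python, from cell import status, imaging, env gives the robot as it stands. The module is installed in compiled form; this text tells all that it offers.
- The arm moves only by the tool apply_moves, never from a script. Its argument "increments" is a list of rows, each a list of 5 numbers: the closure, from 0 (fully open) to 1 (shut), then the shift along the tool's x, y, z in mm, then the turn about the tool's x in degrees. A call has 1 to 10 rows; each row shifts and turns the commanded pose from where the row before left it, along the tool's axes as they then stand; what a row does not reach is not made up. A row lasts 1/10 s, in which the tool goes at most 50 mm and 8.59 degrees, less where a joint would pass 70% of its speed; a pose out of reach is approached as far as the arm can. A call with a gripper value outside its range is refused whole. The fingers move at their own pace and stop on an object; the grip force is fixed at half the most. Time passes only in rows, so rows that do not move let the fingers close. It gives the time, the measured TCP pose, the force and the opening at its end, in the units of the state.
- status.state(): the state, without advancing time (a new reading comes with each control period).
- imaging.read_camera(name): name is "side" or "top" or "wrist"; returns a dict with "pixels" (420x560x3 uint8, red, green, blue), "fovy" (degrees; the focal length in pixels is half the picture's height over the tangent of half this angle, whatever the lens; pixels are square), "cx", "cy" (the principal point, pixels), "R" (3x3) and "t" (3): a world point X has camera coordinates R X + t. Camera axes: x right, y down, z forward; pixel columns grow to the right and rows downward; lengths in mm; the calibration is good to about 2 mm. The wrist camera is an equidistant fisheye: a pixel r from the principal point sees the ray r / f radians off the axis. A picture is of the moment at which its call begins. There is no depth.
- env.job_done(): hands the job in, once; it reports no verdict.
The state is a dict: "t": time; "joints": joint angles; "qvel": joint speeds; "tau": joint torques, N m; "eef_pos": TCP position; "tcp_rot": TCP orientation; "ft_force": force on the tool from outside, world axes, zero at the start; "moment": the same for the moment, N m; "opening": opening from 0.0 (shut) to 1.0 (fully open).
Only numpy, scipy, OpenCV 4.12 (cv2) and the standard library are available. Lean on these libraries where they do the work, as an engineer would, in place of code of your own. Each camera call takes 0.05 s, during which the arm holds its last target. There are 200 camera calls.

## Task

Blank off the air coupler on the bench: pull its steel sleeve down until it stays back by itself, then take the blue blanking plug from the wooden rack and push it fully home in the coupler, so that the sleeve springs up and locks it, and let go. Feel your way and never press the plug harder than 25 N against the coupler. Leave the orange plug in the rack and the other things where they are.

Things in the scene. Friction and masses are not known exactly. Their poses are not given: they have to be found in the camera images.
- coupler: upright air coupler, fixed to the bench: dark foot plate 84 x 84 x 8 mm, grey collar 50 then 42 mm across up to 36 mm, above it a brass cartridge in a ribbed steel sleeve. Origin: centre of the foot's underside, z up. The cartridge and sleeve are clamped upright but not exactly placed: their axis is up to 4 mm beside the foot's centre line, and the top rim stands 88 to 118 mm above the origin.
- lowest_rim (a point): point on the foot's centre line 88 mm up: the real rim is 0 to 30 mm higher and up to 4 mm to the side. The mouth is a funnel 26 mm wide, narrowing over 6 mm to a bore 20 mm wide. With the sleeve back, a spring ejector 8 mm below the rim is pushed down by the plug (3 to 7 N) and keeps pressing on it once locked. With the sleeve forward, jaws bar the bore 10 mm below the rim.
- sleeve (a joint): how far the sleeve is pulled down, m: 0 = forward (up), 0.010 = fully back at a hard stop (5 to 7 N spring). Once pulled fully back it stays at 0.007 to 0.008 when let go, until a plug comes within 1.5 mm of home; then it springs up and locks. Sleeve: 34 mm tall, top flush with the rim when forward; barrel 40 mm across, flange 54 mm across and 6 mm thick at its lower end.
- blue_centre (a point): centre (half-way up) of the blue blanking plug, the one to use: 96 mm tall, about 120 g, tip down in a rack hole. From the tip: brass shank 18 mm across, 2 mm chamfer, groove at 14 to 21 mm; disc (shoulder) 32 mm across at 30 to 34 mm, home when it meets the rim, a hard stop; hexagon 24 mm across to 43 mm; blue grip 22 mm across from 43 to 92 mm (its middle 19.5 mm above this point).
- orange_centre (a point): centre of the orange plug: same shape, orange grip; stays in the rack
- plug_rack: fixed wooden block 124 x 58 x 36 mm, origin at the centre of its underside, x along its length; two holes 21 mm across and 26 mm deep at x = -30 and +30 mm, one plug in each, either colour in either hole
- jar_orange_lid: bystander: glass jar with orange lid, 64 mm across, 72 mm tall, origin at the centre of its underside
- thread_spool_4: bystander: upright cream thread spool, 33 mm across, 58 mm tall, origin at the centre of its underside
Things that resemble listed ones, but are neither listed nor needed, are in the scene too. What is shaped like the part that bears blue_centre but green or purple is not meant.

How it is judged:
By the outcome, as a careful person would: the job done as asked, in the order asked, and still so for the second after the job is handed in, with the robot touching nothing.
It also fails if it takes over 67 s, if anything falls off the work surface, if the arm or the gripper's body presses on something with over 40 N, if the wrist force passes 120 N, or if a joint passes its speed limit or range.

## Working session

There is one attempt and no reset: what is moved stays moved. The work goes in short steps, Python scripts to look and compute and a tool call to move; the robot and the scene stay as the last step left them, time stands still between calls to the robot, and variables do not carry over. Pictures are saved under pics/ and viewed, about 8 in all and at most 12, crops included, and the job is handed in when it is done.

Besides the shell and the picture viewer there is one more tool, called after "Call:" as name(argument=value, ...) on one line, values as JSON. apply_moves: Moves the arm, as the interface text tells. Its arguments: {"type":"object","properties":{"increments":{"type":"array"}},"required":["increments"]}

```bash
mkdir -p pics
cat > h.py <<'E'
import numpy as np, cv2
from cell import status, imaging, env
def ray(c,u,v):
    f=c["pixels"].shape[0]/2/np.tan(np.radians(c["fovy"])/2)
    x,y=(u-c["cx"])/f,(v-c["cy"])/f
    if c.get("name")=="wrist":
        r=np.hypot(x,y); d=np.array([np.sin(r)*x/max(r,1e-9),np.sin(r)*y/max(r,1e-9),np.cos(r)])
    else: d=np.array([x,y,1.])
    R=np.array(c["R"]);t=np.array(c["t"])
    d=R.T@d; return -R.T@t, d/np.linalg.norm(d)
def onz(c,u,v,z):
    o,d=ray(c,u,v); return o+d*(z-o[2])/d[2]
def proj(c,X):
    f=c["pixels"].shape[0]/2/np.tan(np.radians(c["fovy"])/2)
    p=np.array(c["R"])@np.array(X,float)+np.array(c["t"])
    if c.get("name")=="wrist":
        th=np.arctan2(np.hypot(p[0],p[1]),p[2]); s=th/max(np.hypot(p[0],p[1]),1e-9)
        return c["cx"]+f*s*p[0],c["cy"]+f*s*p[1]
    return c["cx"]+f*p[0]/p[2],c["cy"]+f*p[1]/p[2]
def cam(n,save=None):
    c=imaging.read_camera(n); c["name"]=n
    if save:
        np.savez("pics/"+save+".npz",**c); cv2.imwrite("pics/"+save+".png",c["pixels"][:,:,::-1])
    return c
def load(s):
    d=dict(np.load("pics/"+s+".npz")); d["name"]=str(d["name"]); return d
def crop(s,u0,v0,w,h,k,out):
    c=load(s)["pixels"][v0:v0+h,u0:u0+w,::-1]; cv2.imwrite("pics/"+out+".png",cv2.resize(c,None,fx=k,fy=k,interpolation=cv2.INTER_CUBIC))
E
python3 - <<'E'
from h import *
for n in("top","side","wrist"):
    c=cam(n,n+"0"); print(n,c["fovy"],c["cx"],c["cy"],np.round(-np.array(c["R"]).T@c["t"]),np.round(c["R"],2).tolist())
print(status.state())
E
```

```text
top 53.07311698255606 276.65848656149046 209.9463462829921 [413. 149. 933.] [[0.02, -1.0, 0.02], [-0.99, -0.03, -0.13], [0.13, -0.02, -0.99]]
side 54.01741662412235 278.6614647093714 211.07412260711197 [167. 879. 503.] [[-0.91, -0.42, -0.01], [-0.18, 0.41, -0.89], [0.38, -0.81, -0.45]]
wrist 65.70646984690485 279.70688341593535 206.31492721276047 [ 225. -586.  385.] [[0.26, -0.97, -0.0], [-0.94, -0.25, 0.24], [-0.24, -0.06, -0.97]]
{'t': 0.15, 'joints': array([-1.41860025e+00,  4.91408294e-01,  1.55932036e+00,  2.66264040e-06,
        1.09168316e+00, -1.05614597e-01]), 'qvel': array([ 1.03281519e-03, -2.48772087e-03, -2.03692083e-05,  8.55759429e-04,
        2.21611306e-03,  6.34035346e-04]), 'tau': array([ 1.42463803e-03, -6.12896276e+01, -2.58277971e+01,  6.92845043e-02,
        4.73633723e-02, -7.31248269e-05]), 'eef_pos': array([ 159.34062119, -604.17253598,  225.20017947]), 'tcp_rot': array([3.03309483, 1.56997716, 1.72010795]), 'ft_force': array([-0.30437014, -0.35081361, -0.27776177]), 'moment': array([ 0.00490319,  0.0413544 , -0.00414508]), 'opening': 0.9988858796371453}
```

View pics/top0.png

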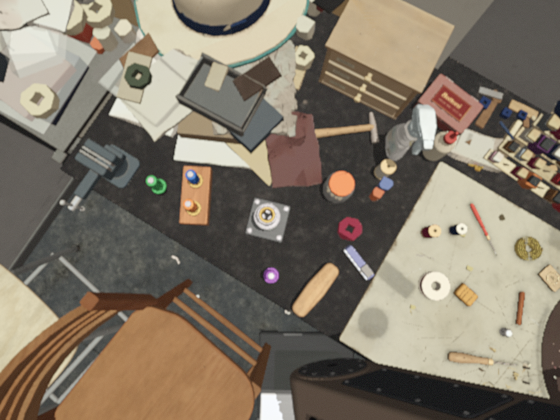

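View pics/side0.png

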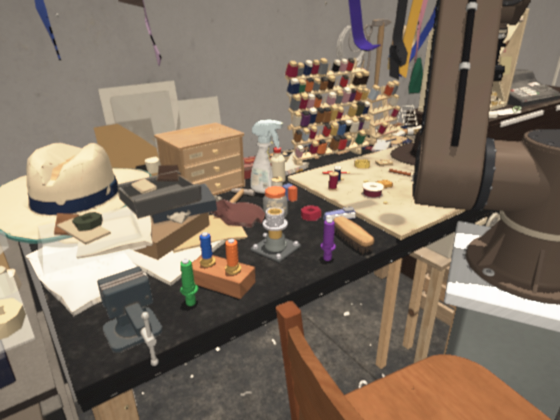

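The top view shows the rack with a blue plug at about (192,177) and an orange one at (191,205). The coupler is at (268,218). Loose lookalikes are green at (156,185) and purple at (271,275). The blue plug in the rack fits the description, so I'll confirm it in an enlarged crop.

Run:
```python
from h import *
crop("top0",140,150,160,110,3,"a"); crop("side0",170,170,180,140,3,"b")
a=cv2.imread("pics/a.png");b=cv2.imread("pics/b.png")
W=560
o=np.zeros((a.shape[0]+b.shape[0],W,3),np.uint8);o[:a.shape[0],:a.shape[1]]=a;o[a.shape[0]:,:b.shape[1]]=b
cv2.imwrite("pics/ab.png",cv2.resize(o,None,fx=.8,fy=.8))
```

```text
(no output)
```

View pics/ab.png

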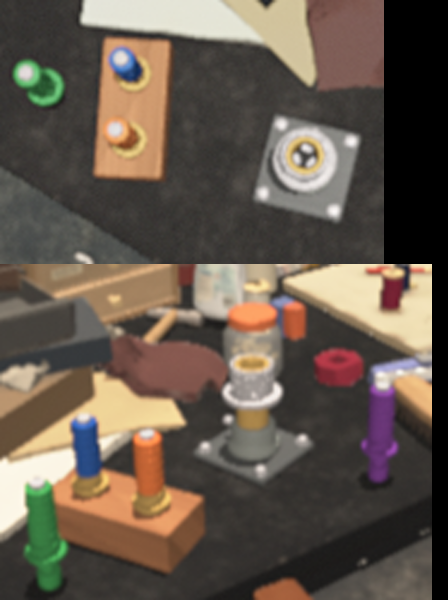

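The crop confirms it: the blue plug stands in the rack's far hole and orange in the near one. Green and purple stand loose on the bench. The coupler's mouth is at about top (267.5,215) and side (275,211).

Run:
```python
from h import *
T=load("top0");S=load("side0")
def tri(a,b):
    o1,d1=ray(T,*a);o2,d2=ray(S,*b)
    s=np.linalg.lstsq(np.c_[d1,-d2],o2-o1,rcond=None)[0]
    p,q=o1+d1*s[0],o2+d2*s[1]; return np.round((p+q)/2,1),np.round(np.linalg.norm(p-q),1)
print("rim",tri((267.5,215),(275,210.8)))
print("foot",[np.round(onz(T,140+u/2.4,150+v/2.4,8),1) for u,v in((281,122),(352,136),(334,212),(263,194))], onz(T,268.1,219.2,8))
print("foot side",[np.round(onz(S,170+u/2.4,170+(v-264)/2.4,8),1) for u,v in((196,450),(262,479),(313,443),(228,420))])
print("blue top",tri((190.2,173),(204.6,234.6)), onz(T,190.2,173,106))
print("orange top",tri((188.3,202.5),(231,242)), onz(T,188.3,202.5,106))
print("rack",[np.round(onz(T,140+u/2.4,150+v/2.4,36),1) for u,v in((104,37),(172,41),(163,179),(95,176))])
print("discs",onz(T,140+135/2.4,150+72/2.4,42),onz(T,140+130/2.4,150+139/2.4,42))
print("jar",onz(T,341,186,72),"green",onz(T,152,181,96),"purple",onz(T,271,274,96))
```

```text
rim (array([516.7, 153.4,  95.7]), np.float64(1.1))
foot [array([558.1, 177.6,   8. ]), array([546.7, 111.5,   8. ]), array([475.9, 126.6,   8. ]), array([490.8, 192.1,   8. ])] [517.60882238 152.02746981   8.        ]
foot side [array([561.8, 185.3,   8. ]), array([484.3, 204.3,   8. ]), array([465.9, 128.5,   8. ]), array([559.5, 122.7,   8. ])]
blue top (array([595.7, 310.5, 100.4]), np.float64(2.1)) [595.44962659 309.97855917 106.        ]
orange top (array([535.7, 311.5,  99. ]), np.float64(2.3)) [535.68995973 310.65955155 106.        ]
rack [array([627.3, 339.4,  36. ]), array([625.3, 277.8,  36. ]), array([499.5, 280.1,  36. ]), array([500.6, 340.5,  36. ])]
discs [594.56372272 308.69390324  42.        ] [533.84438813 310.11755275  42.        ]
jar [584.13459185   1.40763501  72.        ] green [579.02040869 387.77983096  96.        ] purple [399.31414317 143.1245262   96.        ]
```

Run:
```python
from h import *
from scipy.spatial.transform import Rotation as R
s=status.state(); M=R.from_euler('xyz',s["tcp_rot"]).as_matrix(); print(np.round(M,3)); print(np.degrees(np.arctan2(M[1,2],M[0,2])))
M=R.from_euler('xyz',[3.03309483, 1.56997716, 1.72010795]).as_matrix()
for a in(90,-90): print(a,np.round(M@R.from_euler('x',a,degrees=True).as_matrix(),2).tolist())
```

```text
[[-0.     0.967  0.255]
 [ 0.001  0.255 -0.967]
 [-1.     0.    -0.001]]
-75.2286046133192
90 [[-0.0, 0.25, -0.97], [0.0, -0.97, -0.25], [-1.0, -0.0, -0.0]]
-90 [[-0.0, -0.25, 0.97], [0.0, 0.97, 0.25], [-1.0, 0.0, 0.0]]
```

Call:
apply_moves(increments=[[0,-37,0,0,7.4],[0,-38,0,0,7.4],[0,0,30,-38,0],[0,0,30,-38,0],[0,0,30,-38,0],[0,0,30,-38,0],[0,0,30,-38,0],[0,0,30,-38,0],[0,0,30,-38,0],[0,0,30,-38,0]])

```text
t: 1.15
eef_pos: [400.3, -298.7, 300.7]
tcp_rot: [0.591, 1.571, -0.981]
ft_force: [0.6, -0.8, 0.5]
opening: 1.002
```

Call:
apply_moves(increments=[[0,0,11.7,-45,0],[0,0,11.7,-45,0],[0,0,11.7,-45,0],[0,0,11.7,-45,0],[0,0,11.7,-45,0],[0,0,11.7,-45,0],[0,10,11.7,-45,0],[0,20,11.7,-45,0],[0,20,11.7,-45,0],[0,20,11.7,-47,0]])

```text
t: 2.15
eef_pos: [516.0, 150.2, 231.2]
tcp_rot: [0.586, 1.571, -0.985]
ft_force: [0.6, -0.9, 0.2]
opening: 0.998
```

Run:
```python
from h import *
s=status.state();print(s["eef_pos"],s["tcp_rot"],s["joints"])
c=cam("wrist","w1"); cam("side","s1")
for z in (90,96,102,110): print(z,proj(c,(517,153,z)))
print(np.round(-c["R"].T@c["t"]))
cv2.imwrite("pics/w1b.png",cv2.resize(c["pixels"][:,:,::-1],None,fx=1.4,fy=1.4))
```

```text
[515.99097839 150.17960386 231.17848622] [ 0.58574116  1.57062905 -0.98547844] [ 1.60364496e-01  3.60723850e-01  1.76656016e+00 -1.79484250e-04
  1.01423969e+00  1.73167890e+00]
90 (np.float64(277.99690596750384), np.float64(197.54808972890112))
96 (np.float64(277.9590267123825), np.float64(198.94355976475984))
102 (np.float64(277.91968059727435), np.float64(200.39400325969882))
110 (np.float64(277.864789131231), np.float64(202.4191000867547))
[584. 151. 391.]
```

View pics/w1b.png

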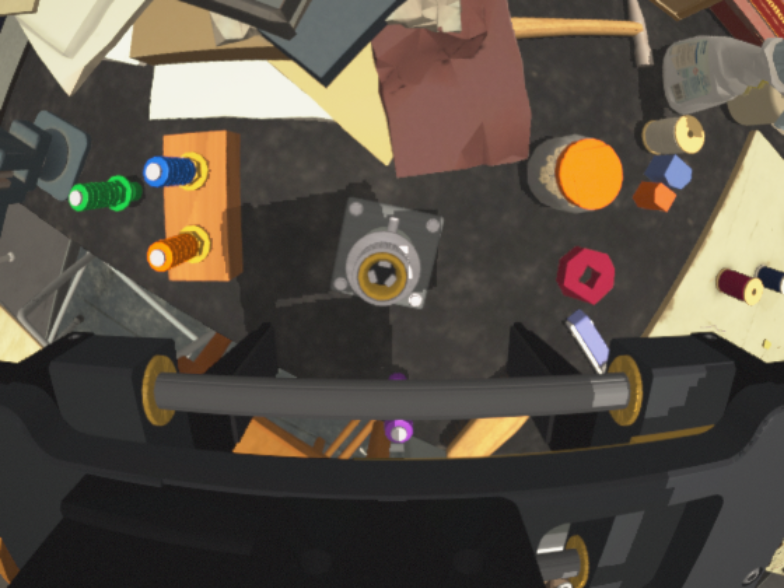

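The wrist view shows the coupler mouth at (382,276)/1.4, the blue plug top at (155,171)/1.4 and the orange top at (159,258)/1.4. I'll combine the three views.

Run:
```python
from h import *
T=load("top0");S=load("side0");W=load("w1")
def tri(L):
    A=np.zeros((3,3));b=np.zeros(3)
    for c,p in L:
        o,d=ray(c,*p);P=np.eye(3)-np.outer(d,d);A+=P;b+=P@o
    X=np.linalg.solve(A,b); return np.round(X,1),[np.round(np.array(proj(c,X))-p,1).tolist() for c,p in L]
k=1/1.4
print("rim",tri([(T,(267.5,215)),(S,(275,210.8)),(W,(382*k,276*k))]))
print("blue",tri([(T,(190.2,173)),(S,(204.6,234.6)),(W,(154*k,171*k))]))
print("orange",tri([(T,(188.3,202.5)),(S,(231,242)),(W,(158*k,258*k))]))
for z in(96,100,104): print(z,onz(W,382*k,276*k,z),onz(T,267.5,215,z))
print(onz(W,154*k,171*k,106))
d=[onz(W,u*k,v*k,42) for u,v in((203,171),(204,244))];print(d)
crop("w1",225,130,100,95,4,"m1");crop("s1",235,180,80,95,4,"m2")
a=cv2.imread("pics/m1.png");b=cv2.imread("pics/m2.png");cv2.imwrite("pics/m.png",np.hstack([a,b]))
```

```text
rim (array([517.1, 155.2,  96. ]), [[-1.0, -0.5], [-0.3, 0.2], [2.7, 1.7]])
blue (array([594.9, 312.4, 102.7]), [[-0.9, 0.6], [-0.8, -0.6], [2.4, 0.1]])
orange (array([534.4, 313.7, 101.9]), [[-1.2, 0.9], [-0.8, -0.7], [2.6, -0.7]])
96 [518.71657825 157.7456599   96.        ] [516.10172126 153.14989185  96.        ]
100 [519.59910318 157.65664055 100.        ] [515.6092441  153.12915901 100.        ]
104 [520.4816281 157.5676212 104.       ] [515.11676694 153.10842618 104.        ]
[595.10912554 313.27152091 106.        ]
[array([594.03930315, 303.14310405,  42.        ]), array([534.27007174, 305.43045337,  42.        ])]
```

View pics/m.png

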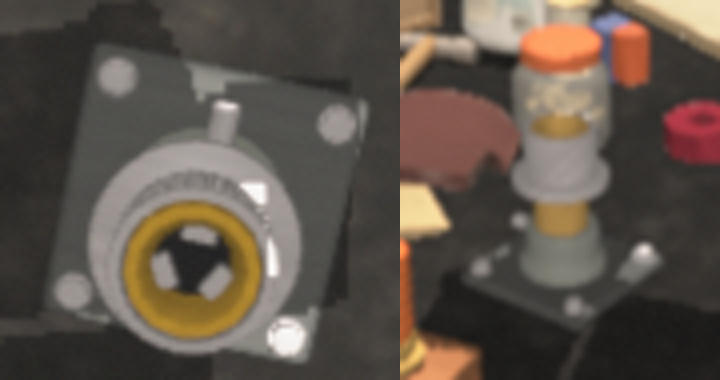

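Call:
apply_moves(increments=[[0,30,1,-4,0],[0,30,0,0,0],[0,30,0,0,0],[0,20,0,0,0],[0,15,0,0,0],[0.3,8,0,0,0],[0.3,7,0,0,0],[0.3,0,0,0,0],[0.3,0,0,0,0]])

```text
t: 3.15
eef_pos: [517.2, 152.1, 92.5]
tcp_rot: [1.603, 1.57, 0.032]
ft_force: [-0.5, -0.3, -0.1]
opening: 0.73
```

Run:
```python
from h import *
s=status.state();print(s["eef_pos"],s["ft_force"],s["opening"])
c=cam("wrist","w2"); d=cam("side","s2"); 
print(proj(c,(s["eef_pos"]+[0,0,-11])),proj(c,(s["eef_pos"])),proj(d,s["eef_pos"]))
crop("w2",140,100,280,210,2,"n1");crop("s2",215,130,120,140,3,"n2")
a=cv2.imread("pics/n1.png");b=cv2.imread("pics/n2.png");b=cv2.resize(b,(int(b.shape[1]*a.shape[0]/b.shape[0]),a.shape[0]))
o=np.hstack([a,b]);print(o.shape);cv2.imwrite("pics/n.png",o[:,:800] if o.shape[1]<=800 else cv2.resize(o,(800,int(o.shape[0]*800/o.shape[1]))))
```

```text
[517.1930983  152.14367421  92.53964336] [-0.48826837 -0.26998711 -0.12092525] 0.7296201371238034
(np.float64(281.65065641581623), np.float64(249.3327218736631)) (np.float64(281.74804269034917), np.float64(256.9006305999251)) (np.float64(275.2873986918693), np.float64(211.8203647529149))
(420, 920, 3)
```

View pics/n.png

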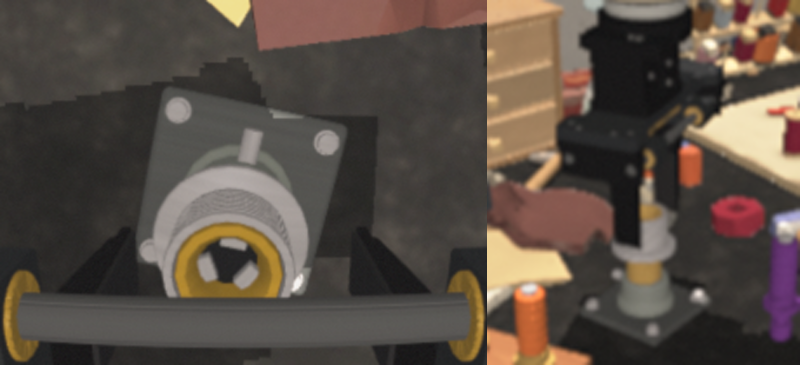

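The mouth is at about (272,251) in the wrist picture. The finger midline is at u≈280, so the coupler is about 4 mm further towards +y. The side picture shows the fingers around the sleeve.

Run:
```python
from h import *
c=load("w2")
for z in(92,96,100,104): print(z,onz(c,271.6,250.6,z))
```

```text
92 [520.60130637 157.5391897   92.        ]
96 [522.2035133  157.42876412  96.        ]
100 [523.80572022 157.31833853 100.        ]
104 [525.40792715 157.20791295 104.        ]
```

Call:
apply_moves(increments=[[0.3,0,2,-3,0],[0.49,0,0,0,0],[0.49,0,0,0,0],[0.49,0,0,0,0],[0.49,0,0,0,0]])

```text
t: 3.75
eef_pos: [518.9, 155.2, 92.0]
tcp_rot: [-0.562, 1.571, -2.133]
ft_force: [0.5, -0.3, 0.5]
opening: 0.516
```

Call:
apply_moves(increments=[[0.5,4,0,0,0],[0.5,3,0,0,0],[0.5,2,0,0,0],[0.5,1,0,0,0],[0.5,0,0,0,0]])

```text
t: 4.25
eef_pos: [518.9, 155.2, 81.8]
tcp_rot: [-1.139, 1.57, -2.71]
ft_force: [0.4, 0.4, 0.1]
opening: 0.502
```

Call:
apply_moves(increments=[[0.5,1,0,0,0],[0.5,1,0,0,0],[0.5,1,0,0,0]])

```text
t: 4.55
eef_pos: [519.1, 155.3, 79.3]
tcp_rot: [1.647, 1.57, 0.075]
ft_force: [-0.5, 0.3, 4.8]
opening: 0.497
```

Call:
apply_moves(increments=[[0.5,1,0,0,0],[0.5,1,0,0,0],[0.5,1,0,0,0]])

```text
t: 4.85
eef_pos: [519.1, 155.2, 76.3]
tcp_rot: [1.63, 1.57, 0.058]
ft_force: [-1.1, 0.4, 4.4]
opening: 0.499
```

Call:
apply_moves(increments=[[0.5,1,0,0,0],[0.5,1,0,0,0],[0.5,1,0,0,0],[0.5,1,0,0,0]])

```text
t: 5.25
eef_pos: [519.1, 155.2, 72.3]
tcp_rot: [1.631, 1.57, 0.059]
ft_force: [-0.2, -0.4, 6.1]
opening: 0.499
```

Call:
apply_moves(increments=[[0.5,1,0,0,0],[0.5,1,0,0,0]])

```text
t: 5.45
eef_pos: [519.2, 155.3, 70.5]
tcp_rot: [1.692, 1.57, 0.12]
ft_force: [-3.4, -0.1, 18.9]
opening: 0.504
```

Call:
apply_moves(increments=[[0.5,1,0,0,0],[0.5,0,0,0,0]])

```text
t: 5.65
eef_pos: [519.3, 155.3, 70.4]
tcp_rot: [1.735, 1.569, 0.164]
ft_force: [-3.8, -1.3, 21.0]
opening: 0.499
```

Call:
apply_moves(increments=[[0.5,-3,0,0,0],[0.5,-2,0,0,0],[0.5,0,0,0,0]])

```text
t: 5.95
eef_pos: [519.0, 155.2, 74.1]
tcp_rot: [1.418, 1.57, -0.153]
ft_force: [0.0, -0.4, -0.5]
opening: 0.504
```

Call:
apply_moves(increments=[[0.53,0,0,0,0],[0.55,0,0,0,0],[0.57,0,0,0,0],[0.59,0,0,0,0],[0.61,0,0,0,0],[0.61,0,0,0,0]])

```text
t: 6.55
eef_pos: [518.9, 156.0, 73.9]
tcp_rot: [2.926, 1.57, 1.355]
ft_force: [-0.6, 7.7, 0.1]
opening: 0.411
```

Call:
apply_moves(increments=[[0.61,0,0,-0.8,0],[0.61,0,0,0,0],[0.61,0,0,0,0]])

```text
t: 6.85
eef_pos: [518.9, 156.2, 73.9]
tcp_rot: [-3.062, 1.571, 1.65]
ft_force: [0.5, 4.7, -0.5]
opening: 0.417
```

Call:
apply_moves(increments=[[0.2,0,0,0,0],[0.2,0,0,0,0],[0.2,0,0,0,0],[0.2,-2,0,0,-8.5],[0.2,0,0,0,-8.5],[0.2,0,0,0,-8.5],[0.2,0,0,0,-8.5],[0.2,0,0,0,-8.5]])

```text
t: 7.65
eef_pos: [519.0, 155.8, 76.0]
tcp_rot: [-0.707, 1.571, -1.531]
ft_force: [0.6, -0.6, 0.0]
opening: 0.799
```

Call:
apply_moves(increments=[[0.2,0,0,0,-8.5],[0.2,0,0,0,-8.5],[0.2,0,0,0,-8.5],[0.2,0,0,0,-8.5],[0.2,0,0,0,-8.5],[0.2,0,0,0,-5],[0.2,0,0,0,0]])

```text
t: 8.35
eef_pos: [518.9, 155.8, 76.0]
tcp_rot: [-1.842, 1.571, -1.841]
ft_force: [0.2, -0.2, -0.2]
opening: 0.8
```

Call:
apply_moves(increments=[[0.48,0,0,0,0],[0.52,0,0,0,0],[0.55,0,0,0,0],[0.57,0,0,0,0],[0.59,0,0,0,0],[0.61,0,0,0,0],[0.61,0,0,0,0]])

```text
t: 9.05
eef_pos: [519.0, 156.0, 76.0]
tcp_rot: [-0.819, 1.571, -0.82]
ft_force: [0.0, -0.6, -0.0]
opening: 0.416
```

Call:
apply_moves(increments=[[0.2,0,0,0,0],[0.2,0,0,0,0],[0.2,-10,0,0,8.5],[0.2,-20,0,0,8.5],[0.2,-20,0,0,8.5],[0.2,-20,0,0,8.5],[0.2,-20,0,0,8.5],[0.2,-15,0,0,8.5],[0.2,-10,0,0,8.5],[0.2,0,0,0,8.5]])

```text
t: 10.05
eef_pos: [519.4, 156.1, 192.5]
tcp_rot: [1.316, 1.568, 0.123]
ft_force: [-0.3, 0.9, 0.3]
opening: 0.798
```

Call:
apply_moves(increments=[[0.2,0,0,0,8.5],[0.2,0,0,0,8.5],[0.2,0,0,0,5],[0.4,0,19,-39,0],[0.4,0,19,-39,0],[0.4,0,19,-39,0],[0.4,0,20,-39,0],[0.4,0,0,0,0],[0.4,0,0,0,0]])

```text
t: 10.95
eef_pos: [595.6, 312.4, 190.2]
tcp_rot: [-1.005, 1.57, -2.575]
ft_force: [-0.3, -0.6, 0.0]
opening: 0.599
```

Run:
```python
from h import *
s=status.state();print(s["eef_pos"],s["joints"],s["opening"])
c=cam("wrist","w3"); d=cam("side","s3")
e=s["eef_pos"]
print([np.round(proj(c,(e[0],e[1],z))) for z in (42,77,106)])
crop("w3",180,90,220,220,2,"n1");crop("s3",215,160,80,100,4,"n2")
a=cv2.imread("pics/n1.png");b=cv2.resize(cv2.imread("pics/n2.png"),(352,440))
cv2.imwrite("pics/p.png",np.hstack([a,b]))
```

```text
[595.6450943  312.44752956 190.17450607] [ 3.85051901e-01  5.92964925e-01  1.47025717e+00 -2.55708065e-04
  1.07959870e+00  1.95517019e+00] 0.5993180048788256
[array([281., 197.]), array([281., 206.]), array([281., 215.])]
```

View pics/p.png

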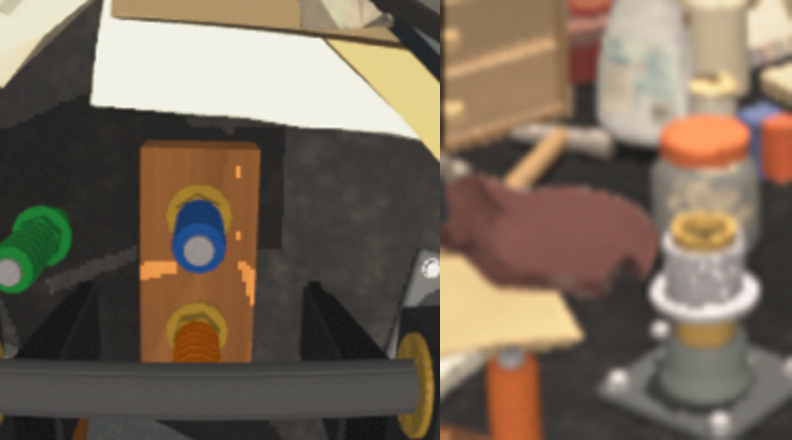

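The blue plug top is at crop (199,252), between the fingers with its midline at u≈200, and it stands upright. The side crop shows the sleeve still back. The position is good, so I'll descend and grip.

Call:
apply_moves(increments=[[0.4,25,0,0,0],[0.4,25,0,0,0],[0.4,25,0,0,0],[0.4,20,0,0,0],[0.4,15,0,0,0],[0.4,10,0,0,0],[0.4,0,0,0,0]])

```text
t: 11.75
eef_pos: [595.7, 311.4, 70.2]
tcp_rot: [-1.126, 1.569, -2.697]
ft_force: [-0.0, 0.5, -0.4]
opening: 0.598
```

Call:
apply_moves(increments=[[0.6,0,0,0,0],[0.7,0,0,0,0],[0.8,0,0,0,0],[0.9,0,0,0,0],[0.9,0,0,0,0],[0.9,0,0,0,0]])

```text
t: 12.35
eef_pos: [596.1, 312.0, 71.3]
tcp_rot: [1.725, 1.57, 0.154]
ft_force: [-0.3, -0.4, 2.5]
opening: 0.227
```

Call:
apply_moves(increments=[[0.95,-6,0,0,0],[0.95,-10,0,0,0],[0.95,-14,0,0,0],[0.95,-20,0,0,0],[0.95,-25,0,0,0],[0.95,-25,0,0,0],[0.95,-15,0,0,0],[0.95,0,0,0,0]])

```text
t: 13.15
eef_pos: [596.7, 312.3, 188.8]
tcp_rot: [1.93, 1.567, 0.359]
ft_force: [0.5, -0.2, -2.7]
opening: 0.226
```

Call:
apply_moves(increments=[[0.95,0,-15.4,31,0],[0.95,0,-15.4,31,0],[0.95,0,-15.4,31,0],[0.95,0,-15.4,31,0],[0.95,0,-15.4,31,0],[0.95,0,0,0,0],[0.95,0,0,0,0]])

```text
t: 13.85
eef_pos: [518.8, 156.6, 185.6]
tcp_rot: [-1.418, 1.57, -2.991]
ft_force: [0.3, 0.3, -2.6]
opening: 0.229
```

Run:
```python
from h import *
from scipy.spatial.transform import Rotation as R
s=status.state();print(s["eef_pos"],s["ft_force"]);print(np.round(R.from_euler('xyz',s["tcp_rot"]).as_matrix(),4))
c=cam("wrist","w4"); d=cam("side","s4");
e=s["eef_pos"];print([np.round(proj(d,(e[0],e[1],e[2]-k))) for k in (-36,0,59.5)],np.round(proj(d,(519,156.5,97.4))))
crop("w4",190,130,180,190,2,"n1");crop("s4",225,90,100,150,3,"n2")
a=cv2.imread("pics/n1.png");b=cv2.imread("pics/n2.png");a=cv2.resize(a,(int(a.shape[1]*450/a.shape[0]),450))
o=np.hstack([a,b]);print(o.shape,a.shape);cv2.imwrite("pics/q.png",o)
```

```text
[518.83931556 156.60816289 185.62562734] [ 0.32049559  0.28355529 -2.58619393]
[[-5.0e-04  1.0e+00 -1.8e-03]
 [-1.0e-04 -1.8e-03 -1.0e+00]
 [-1.0e+00 -5.0e-04  1.0e-04]]
[array([273., 156.]), array([273., 173.]), array([274., 199.])] [274. 211.]
(450, 726, 3) (450, 426, 3)
```

View pics/q.png

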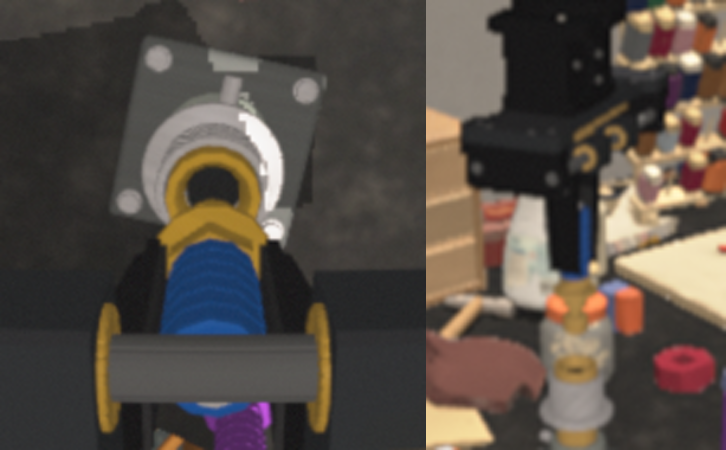

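The plug hangs upright, in line with the open coupler in both views. The jaws are open and the sleeve is back. I'll lower it and feel for contact.

Call:
apply_moves(increments=[[0.95,10,0,0,0],[0.95,10,0,0,0],[0.95,5,0,0,0],[0.95,3,0,0,0],[0.95,2,0,0,0],[0.95,1,0,0,0]])

```text
t: 14.55
eef_pos: [519.0, 157.0, 154.8]
tcp_rot: [-0.349, 1.571, -1.921]
ft_force: [-0.6, 0.9, -1.2]
opening: 0.226
```

Call:
apply_moves(increments=[[0.95,1,0,0,0],[0.95,1,0,0,0],[0.95,1,0,0,0]])

```text
t: 14.85
eef_pos: [519.0, 157.0, 152.1]
tcp_rot: [1.516, 1.57, -0.056]
ft_force: [-0.2, -0.1, -1.8]
opening: 0.225
```

Call:
apply_moves(increments=[[0.95,1,0,0,0],[0.95,1,0,0,0],[0.95,1,0,0,0]])

```text
t: 15.15
eef_pos: [519.1, 157.0, 149.3]
tcp_rot: [1.58, 1.57, 0.008]
ft_force: [-0.8, -0.9, 4.0]
opening: 0.228
```

Call:
apply_moves(increments=[[0.95,1,0,0,0],[0.95,1,0,0,0],[0.95,1,0,0,0],[0.95,1,0,0,0]])

```text
t: 15.55
eef_pos: [519.0, 157.0, 145.0]
tcp_rot: [1.318, 1.57, -0.254]
ft_force: [-0.5, -0.1, 4.3]
opening: 0.229
```

Call:
apply_moves(increments=[[0.95,1,0,0,0],[0.95,1,0,0,0],[0.95,1,0,0,0],[0.95,1,0,0,0],[0.95,1,0,0,0]])

```text
t: 16.05
eef_pos: [519.2, 157.0, 140.0]
tcp_rot: [1.428, 1.57, -0.144]
ft_force: [2.1, -0.8, 4.6]
opening: 0.229
```

Call:
apply_moves(increments=[[0.95,1,0,0,0],[0.95,1,0,0,0],[0.95,1,0,0,0],[0.95,1,0,0,0],[0.95,1,0,0,0]])

```text
t: 16.55
eef_pos: [519.2, 157.0, 135.1]
tcp_rot: [1.428, 1.57, -0.144]
ft_force: [2.2, -1.0, 5.3]
opening: 0.227
```

Call:
apply_moves(increments=[[0.95,1,0,0,0],[0.95,1,0,0,0],[0.95,1,0,0,0],[0.95,1,0,0,0]])

```text
t: 16.95
eef_pos: [519.2, 157.0, 131.1]
tcp_rot: [1.492, 1.57, -0.079]
ft_force: [2.7, -1.9, 6.3]
opening: 0.226
```

Call:
apply_moves(increments=[[0.95,0.7,0,0,0],[0.95,0.7,0,0,0]])

```text
t: 17.15
eef_pos: [518.7, 157.1, 129.4]
tcp_rot: [-1.678, 1.57, 3.033]
ft_force: [0.8, -0.0, 4.4]
opening: 0.227
```

Call:
apply_moves(increments=[[0.95,0.5,0,0,0],[0.95,0.5,0,0,0]])

```text
t: 17.35
eef_pos: [518.8, 157.1, 128.6]
tcp_rot: [-1.653, 1.571, 3.058]
ft_force: [-0.2, -0.8, 11.6]
opening: 0.227
```

Call:
apply_moves(increments=[[0.95,0.3,0,0,0],[0.95,0,0,0,0]])

```text
t: 17.55
eef_pos: [518.9, 157.1, 128.6]
tcp_rot: [1.974, 1.571, 0.402]
ft_force: [-1.3, -0.4, 8.7]
opening: 0.225
```

Run:
```python
from h import *
d=cam("side","s5");w=cam("wrist","w5");crop("s5",225,120,100,140,3,"n2");crop("w5",190,130,180,190,2,"n1")
a=cv2.imread("pics/n1.png");b=cv2.imread("pics/n2.png");a=cv2.resize(a,(int(a.shape[1]*420/a.shape[0]),420))
cv2.imwrite("pics/r.png",np.hstack([a,b]))
```

```text
(no output)
```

View pics/r.png

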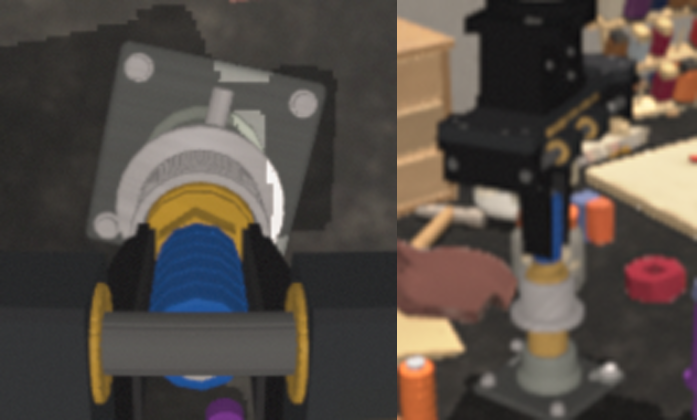

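The sleeve is up against the shoulder disc and the brass below the flange is exposed again. I'll do a light tug check, then release.

Call:
apply_moves(increments=[[0.95,-0.8,0,0,0],[0.95,-0.7,0,0,0],[0.95,-0.5,0,0,0]])

```text
t: 17.95
eef_pos: [518.8, 157.1, 130.2]
tcp_rot: [-1.433, 1.57, -3.004]
ft_force: [-0.3, 0.5, -0.1]
opening: 0.226
```

Call:
apply_moves(increments=[[0.95,-0.5,0,0,0],[0.95,-0.5,0,0,0],[0.95,0,0,0,0]])

```text
t: 18.25
eef_pos: [518.6, 157.0, 130.4]
tcp_rot: [-1.387, 1.569, -2.958]
ft_force: [1.7, 1.4, -11.8]
opening: 0.223
```

It is locked: the tug stops with a 10 N pull. I'll relax, release and retreat.

Call:
apply_moves(increments=[[0.95,1,0,0,0],[0.95,0.7,0,0,0],[0.95,0,0,0,0],[0.6,0,0,0,0],[0.4,0,0,0,0],[0.4,0,0,0,0],[0.4,0,0,0,0],[0.4,0,0,0,0]])

```text
t: 19.05
eef_pos: [518.9, 157.0, 129.5]
tcp_rot: [-0.541, 1.571, -2.113]
ft_force: [0.3, 0.8, -0.3]
opening: 0.574
```

Call:
apply_moves(increments=[[0.4,-10,0,0,0],[0.4,-20,0,0,0],[0.4,-25,0,0,0],[0.4,-25,0,0,0],[0.4,-20,0,0,0],[0.4,-10,0,0,0],[0.4,0,0,0,0],[0.4,0,0,0,0]])

```text
t: 19.85
eef_pos: [518.6, 157.0, 239.1]
tcp_rot: [-1.254, 1.57, -2.825]
ft_force: [-0.5, -0.4, 1.2]
opening: 0.603
```

Run:
```python
from h import *
s=status.state();print(s["eef_pos"],s["ft_force"],s["opening"])
d=cam("side","s6");w=cam("top","t6");crop("s6",165,150,170,150,3,"n2");crop("s6",240,150,70,110,4,"n1")
a=cv2.imread("pics/n1.png");b=cv2.imread("pics/n2.png");a=cv2.resize(a,(280,450),interpolation=cv2.INTER_AREA)
cv2.imwrite("pics/z.png",np.hstack([a,b]))
```

```text
[518.62803818 156.95352977 239.07711605] [-0.52171938 -0.39572305  1.19352709] 0.6026140357370519
```

View pics/z.png

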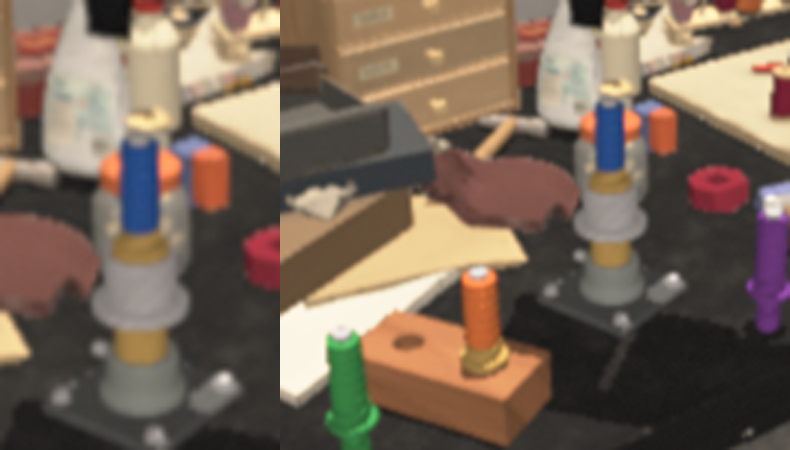

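The blue plug stands upright in the coupler with the sleeve up. Orange is still in the rack, green and purple are untouched, and the gripper is clear.

```bash
python3 -c "
from cell import env; print(env.job_done())"
```

```text
the job is handed in; nothing more can be done
None
```

The coupler is blanked off and the job is handed in, at about 20 s of the 67 s allowed.

- **Sleeve:** I pushed its flange down to the hard stop (21 N). It stayed back when I let go, both by force and in the side picture.
- **Plug:** I took the blue plug from the rack and lowered it in 1 mm steps or smaller. The ejector pushed back with about 6–8 N. The highest reading at the shoulder stop was 11.6 N, or about 14 N on the plug allowing for its weight, against the 25 N limit.
- **Lock check:** A light upward tug took up about 1.5 mm of play, then held at about 10–12 N.
- **Last pictures:** The sleeve is up, with the blue plug upright and released. The orange plug is still in the rack and the gripper is clear. The bystanders visible in the last picture are where they were.

No check failed at the end. The top and wrist cameras disagreed by about 4 mm on the coupler's position. I settled it by gripping the sleeve lightly in two directions, which put its axis at about (519, 156.5) and the rim at about 97 mm.

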